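Test the trip lever of a joiner's bench power box

TASK

Lay the dark offcut that is on the power box's clear hood down flat in the green tray, then swing the hood open until it rests on its stop. Press the blue test button so that the red lever drops, let go of the button and lift the lever back up until it stays up by itself. Leave the hood open, do not drop the offcut, and do not disturb the other things on the bench.

Things in the scene. Friction and masses are not known exactly. Their poses are not given: they have to be found in the camera images.
- box: bench power box, fixed: yellow base 180 (x) x 200 (y) x 50 mm high under a clear hood. Origin: centre of its underside, on the bench; x points from its front (sockets, tab) to its hinged back, y to its left, z up. Its grey top panel, 50 mm above the bench, carries lever and button; a white breaker row 26 mm high stands on it at x 58 to 78, y -80 to 20 mm
- hood (a joint): angle of the clear hood about its back lower edge (parallel to the box's y axis): 0 shut, 1.75 rad when it rests on its stop, wide open. Mass about 0.35 kg. It balances at roughly 1.0 rad: below that it falls shut, above that it goes on by itself, slowed by a damper, and lies on its stop
- hood_tab (a point): grip point of the hood's orange pull tab, a fin 14 mm thick (along the box's y), 30 mm broad, sticking out 43 mm forward and up at 45 degrees from the hood's upper front edge; the point is 26 mm out from that edge. Hood shut: 108 mm in front of the box's origin, 168 mm above the bench. It turns with the hood, 230 mm from the hinge line
- hood_hinge (a point): middle of the hood's hinge line: 90 mm behind the box's origin, 50 mm above the bench. The shut hood is 180 x 200 mm and 100 mm high (walls 4 mm, open below), so its flat top is 150 mm above the bench
- button (a joint): travel of the round blue test button (32 mm across): 0 released, 0.008 m fully down; springs back; needs 5 N at full travel. About 5 mm of travel trips the lever; press it all the way
- button_top (a point): centre of the button's top face: 2 mm behind and 45 mm right (-y) of the box's origin, 70 mm above the bench when released; it goes straight down when pressed
- lever (a joint): angle of the trip lever about an axis parallel to the box's y: 0 = up (leaning 0.18 rad back, where it stays on its own), 1.33 rad = dropped forward towards the box's front, 1.15 rad from upright. If let go less than about 0.15 rad from 0 it goes home by itself, beyond 0.2 rad it drops. Very light to lift (about 80 g)
- lever_knob (a point): centre of the lever's red ball knob, 26 mm across, on a 10 mm steel rod, 80 mm from the lever's pivot. Up: 123 mm above the bench; dropped: 78 mm above the bench (15 mm of air under the ball) and 53 mm in front of the box's origin
- lever_pivot (a point): the lever's pivot: 20 mm behind and 35 mm left (+y) of the box's origin, 45 mm above the bench
- offcut: dark wooden offcut lying on top of the shut hood, 150 (its x) x 30 (y) x 28 mm high, about 0.1 kg. Origin: centre of its underside; at the start it lies roughly across the box
- tray: green open tray fixed to the bench, left or right of the box: 220 (its x) x 140 (y) mm outside, 35 mm high, walls and floor 6 mm. Origin: centre of its underside
- caddy: fixed wooden caddy with upright tool handles, 200 (x) x 130 (y) mm, 155 mm high over the handles; on the side of the box where the tray is not; an obstacle. Origin: centre of its underside
- glue: bystander: white glue bottle standing close to the right side of the box, 56 mm across, 170 mm high. Origin: centre of its underside
- jar: bystander: amber jar standing close to the left side of the box, 68 mm across, 100 mm high. Origin: centre of its underside
- chisel: bystander: chisel lying on the bench in front of and left of the box, handle towards the robot, 200 mm long, 26 mm high. Origin: underside, where blade meets handle
- block: bystander: light wood block 90 x 65 x 45 mm in front of and right of the box. Origin: centre of its underside

How it is judged:
On the way, in this order (a step that is already met when the one before it is completed fails the run):
1. the offcut lies flat in the tray, let go (x of offcut in the frame of tray between -0.1 and 0.1 m and y of offcut in the frame of tray between -0.065 and 0.065 m and z of offcut in the frame of tray below 0.025 m and linear speed of offcut below 0.05 m/s and angle between offcut's own x axis and vertical between 1.42 and 1.72 rad and contact force between the fingers and offcut below 0.1 N), for 0.2 s.
2. the hood rests on its stop (value of joint hood above 1.65 rad and velocity of joint hood below 0.1 rad/s), for 0.2 s.
3. the test button is being pressed (more than 2 mm) with the lever still up (value of joint button above 0.002 m and value of joint lever below 0.5 rad).
4. the lever has dropped (value of joint lever above 1.25 rad), for 0.1 s.
5. the lever is up again, the button out (value of joint lever below 0.08 rad and value of joint button below 0.0015 m), for 0.2 s.
At the end, for the whole second after the job is handed in: offcut flat (level within 0.15 rad), still and let go in the tray, its centre within 100 mm along and 65 mm across of the tray's; hood still on its stop (over 1.65 rad); lever up (under 0.08 rad), still; button out (under 1.5 mm); bystanders within 30 mm of their starts (all of step 2 and all of step 5 and x of offcut in the frame of tray between -0.1 and 0.1 m and y of offcut in the frame of tray between -0.065 and 0.065 m and z of offcut in the frame of tray below 0.025 m and linear speed of offcut below 0.05 m/s and angle between offcut's own x axis and vertical between 1.42 and 1.72 rad and velocity of joint lever below 0.1 rad/s); the robot touches nothing.
It fails at once if a bystander is moved by more than 30 mm (distance of any of glue, jar, chisel, block from where it was at the start of the episode above 0.03 m).
It fails at once if the offcut is thrown or falls (faster than 1.2 m/s) (linear speed of offcut above 1.2 m/s).
It also fails if it takes over 72 s, if anything falls off the work surface, if the arm or the gripper's body presses on something with over 40 N, if the wrist force passes 120 N, or if a joint passes its speed limit or range.

ROBOT

A 7-joint arm with a two-finger parallel gripper is mounted at the origin on the work surface. World frame = base frame: x ahead of the robot, y to its left, z up, the work surface at z = 0. Lengths are in m, angles in rad, forces in N, time in s.
With the tool pointing down it reaches from about 0.425 to 0.875 m from the base axis. Payload 9.9 kg.
Tool frame: the origin (TCP) lies between the finger pads; the fingertips stand manip.nose_length ahead of it and the grasp point (between the pads) lies 8 mm behind it (manip.nose_length is the distance from the TCP to the fingertips, in m); z points along the fingers, y is the line along which they close (so a half turn about z gives the same grasp; the last joint's range is limited). The gripper opens to 85 mm and grips with 20 to 120 N. Pads are 22 mm wide; open, the fingers measure 114 mm over their backs; the gripper's body (76 mm by 85 mm) begins 54 mm behind the grasp point. The pads swing forward as they close: fully open they stand 13 mm farther back than shut.
Start: joints at [1.138, 0.576, 0.025, 1.437, -0.015, 1.129, -0.057], TCP at [0.231, -0.634, 0.242] pointing down, gripper open.
Joint ranges: [-2.76, 2.76], [-0.34, 2.15], [-1.52, 1.57], [0.19, 2.46], [-1.09, 4.23], [0.17, 1.99], [-2.82, 2.82]. Speed limits (rad/s): [2.22, 2.22, 3.01, 3.01, 3.14, 3.14, 3.14].

INTERFACE

Orientations are given as a unit quaternion [w, x, y, z].
In Python, from station import manip, optics, workorder gives the robot as it stands.
- The arm moves only by the shell command python3 -m jog 'ROWS' [FORCE]. ROWS is JSON, one flat list of numbers, 5 for each row, row after row: the shift along the tool's x, y, z each as a share of 0.3 m, from -1 to 1, then the turn about the tool's z as a share of 90 degrees, from -1 to 1, then the opening, from 0 (shut) to 1 (fully open). In form: [dx, dy, dz, turn, fingers, dx, dy, dz, turn, fingers, ...]. A call has 1 to 5 rows; each row is the pose to reach, as a shift and turn from the pose commanded when the call began, along the tool's axes at that moment; what a row does not reach only later rows make up. A row lasts 1/8 s, in which the tool goes at most 62.5 mm and 10.7 degrees, less where a joint would pass 70% of its speed; a pose out of reach is approached as far as the arm can. A call with a number of a shift or a turn outside -1 to 1 is refused whole. A call with a gripper value outside its range is refused whole. The fingers move at their own pace and stop on an object; FORCE is the grip in N (left out, the last holds). Time passes only in rows, so rows that repeat a pose let the fingers close. It gives the time, the measured TCP pose, the force, the opening and the grip force at its end, in the units of the state.
- manip.state(): the state, without advancing time (a new reading comes with each control period).
- optics.read_camera(name): name is "scene" or "top" or "wrist"; returns a dict with "frame" (480x640x3 uint8, red, green, blue), "mtx" (3x3 intrinsics, pixels), "distortion" ([k1, k2, p1, p2, k3] as OpenCV has them; the pictures are not rectified), "rvec" (rotation vector, rad) and "tvec" (3), from world to camera coordinates, as OpenCV has them; the wrist camera has in their place "tool_from_camera" (4x4, takes a point from camera to tool coordinates, whose origin is the TCP and whose axes are the flange's). Camera axes: x right, y down, z forward; pixel columns grow to the right and rows downward; lengths in m; the calibration is good to about 2 mm. A picture is of the moment at which its call begins: read the wrist's pose just before it. There is no depth.
- workorder.hand_in(): hands the job in; it is judged then, once.
The state is a dict: "t": time; "joint_pos": joint angles; "dq": joint speeds; "joint_efforts": joint torques, N m; "position": TCP position; "eef_rot": TCP orientation; "force": force on the tool from outside, world axes, zero at the start; "torque": the same for the moment, N m; "grip_width": opening from 0.0 (shut) to 1.0 (fully open); "gripper_force": force on a finger pad.
Only numpy, scipy, OpenCV 4.12 (cv2) and the standard library are available. Lean on these libraries where they do the work, as an engineer would, in place of code of your own. Each camera call takes 0.05 s, during which the arm holds its last target. There are 200 camera calls.

## Working session

There is one attempt and no reset: what is moved stays moved. The work goes in short steps, Python scripts to look and compute and a shell command to move; the robot and the scene stay as the last step left them, time stands still between calls to the robot, and variables do not carry over. Pictures are saved under pics/ and viewed, at most 10 in all, crops included, and the job is handed in when it is done.

```bash
ls; mkdir -p pics
python3 - <<'E'
from station import manip, optics
import cv2
print(manip.state(), manip.nose_length)
for n in("scene","top"):
    d=optics.read_camera(n); cv2.imwrite(f"pics/{n}0.png",d["frame"][:,:,::-1])
    print(n,d["mtx"],d["distortion"],d["rvec"],d["tvec"])
E
```

```text
pics
{'t': 0.0, 'joint_pos': array([ 1.1381748 ,  0.57650045,  0.02482054,  1.43789884, -0.01500021,
        1.12898942, -0.05649523]), 'dq': array([ 4.96371596e-04, -9.81336521e-05, -2.34604471e-03,  1.05715849e-04,
        1.16066236e-03, -7.29121425e-04,  4.76759911e-04]), 'joint_efforts': array([-2.90757907e-04, -7.65752363e+01,  2.25050658e+00, -2.85959601e+01,
        1.54064933e-02,  1.29146670e-02,  2.26126207e-05]), 'position': array([ 0.23058245, -0.63394093,  0.24146662]), 'eef_rot': array([-7.86909147e-04,  9.84823549e-01,  1.73556697e-01, -1.74286770e-04]), 'force': array([ 0.11610529, -0.62557838,  0.17848515]), 'torque': array([-0.00978139, -0.030512  ,  0.01268291]), 'gripper_force': 0.0, 'grip_width': 1.0000970522754062} 0.011
scene [[451.50636061   0.         319.77132315]
 [  0.         451.50636061 236.28958318]
 [  0.           0.           1.        ]] [-0.11251783  0.          0.          0.          0.        ] [ 2.26511769  1.12145906 -0.39944882] [-0.30195525 -0.25609189  1.25045276]
top [[448.1375321    0.         317.84363566]
 [  0.         448.1375321  240.58687103]
 [  0.           0.           1.        ]] [-0.08262288  0.          0.          0.          0.        ] [ 2.13253975 -2.18594489  0.19579128] [-0.00852102  0.53056006  0.92986111]
```

View pics/scene0.png

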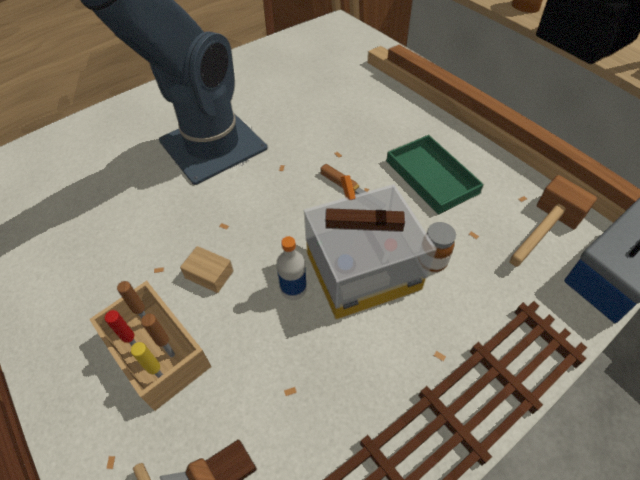

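View pics/top0.png

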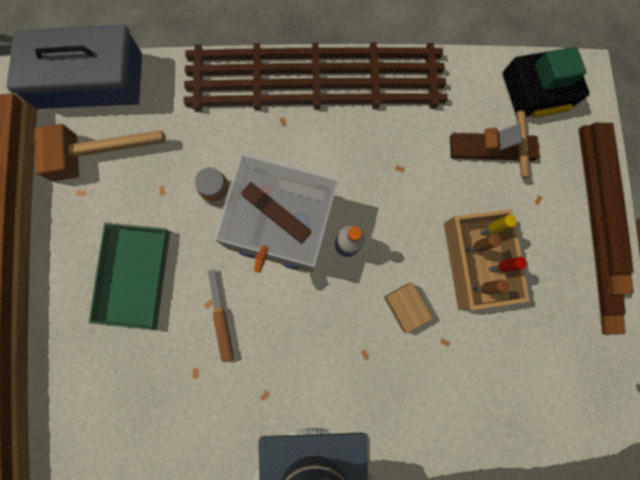

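```bash
cat > h.py <<'E'
import numpy as np, cv2
from station import manip, optics
from scipy.spatial.transform import Rotation as R
def ray(d,uv):
    u=cv2.undistortPoints(np.array([[uv]],float),d["mtx"],np.array(d["distortion"]))[0,0]
    M=cv2.Rodrigues(np.array(d["rvec"]))[0]; c=-M.T@np.array(d["tvec"]).ravel()
    return c, M.T@np.array([u[0],u[1],1])
def at(d,uv,z):
    c,r=ray(d,uv); return c+r*(z-c[2])/r[2]
def proj(d,P):
    return cv2.projectPoints(np.atleast_2d(np.array(P,float)),np.array(d["rvec"]),np.array(d["tvec"]),d["mtx"],np.array(d["distortion"]))[0][:,0]
def tool():
    s=manip.state(); q=s["eef_rot"]; return np.array(s["position"]), R.from_quat([q[1],q[2],q[3],q[0]])
def box2w(b,p): # b=(x,y,yaw)
    p=np.atleast_2d(p); c,s=np.cos(b[2]),np.sin(b[2])
    return np.c_[b[0]+c*p[:,0]-s*p[:,1], b[1]+s*p[:,0]+c*p[:,1], p[:,2]]
E
python3 - <<'E'
from h import *
im=cv2.imread("pics/top0.png")
cv2.imwrite("pics/t1.png",cv2.resize(im[140:280,185:385],None,fx=4,fy=4,interpolation=cv2.INTER_CUBIC))
d=optics.read_camera("top"); e=optics.read_camera("scene")
for n in((0,0,0),manip.state()["position"]): print(proj(d,[n]),proj(e,[n]))
print(ray(d,(320,240)))
for uv in((105,223),(169,230),(157,329),(90,322)): print(at(d,uv,.035))
im=cv2.imread("pics/scene0.png")
cv2.imwrite("pics/s1.png",cv2.resize(im[180:330,260:460],None,fx=4,fy=4,interpolation=cv2.INTER_CUBIC))
E
```

```text
[[313.84750479 489.40538333]] [[211.97291743 144.86445498]]
[[668.31791528 382.0052651 ]] [[-61.69717838 262.48300854]]
(array([0.38752833, 0.01185769, 0.99794262]), array([ 0.14831593, -0.03938821, -0.98816791]))
[0.58040806 0.44485351 0.035     ]
[0.56146313 0.30200073 0.035     ]
[0.34926384 0.32400849 0.035     ]
[0.36602155 0.46971158 0.035     ]
```

View pics/t1.png

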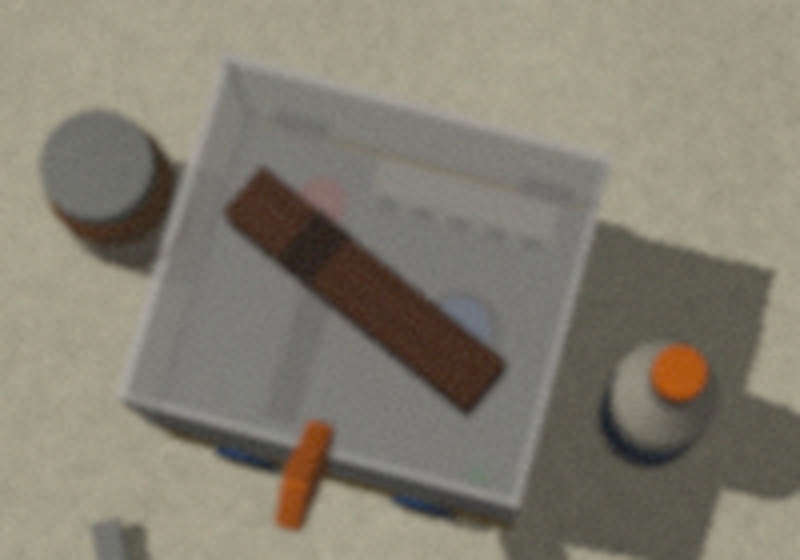

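View pics/s1.png

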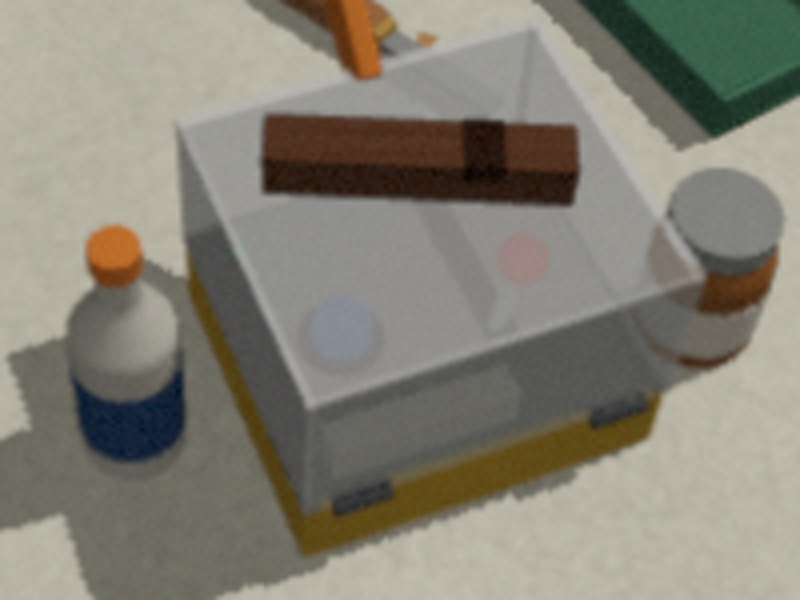

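Run:
```python
from h import *
from scipy.optimize import least_squares
d=optics.read_camera("top"); e=optics.read_camera("scene")
T=lambda L:np.array(L)/4-.375+[185,140]
S=lambda L:np.array(L)/4-.375+[260,180]
def fit(P,t,s,x0):
    f=lambda b:np.r_[(proj(d,box2w(b,P))-t).ravel(), (proj(e,box2w(b,P))-s).ravel()]
    r=least_squares(f,x0); print(r.x.round(4), r.fun.reshape(-1,2).round(1).tolist()); return r.x
H=np.array([[.09,.1,.15],[.09,-.1,.15],[-.09,-.1,.15],[-.09,.1,.15]])
b=fit(H,T([(226,60),(607,160),(517,508),(126,400)]),S([(705,278),(312,405),(178,123),(535,25)]),[.6,.1,-.25])
O=np.array([[.075,-.015,.178],[-.075,-.015,.178],[-.075,.015,.178],[.075,.015,.178]])
# left-end back, right-end back, right-front, left-front ; x axis towards left
o=fit(O,T([(263,167),(507,365),(468,412),(225,212)]),S([(578,172),(263,167),(265,115),(580,125)]),[.6,.1,1.0])
TR=np.array([[.11,.07,.035],[.11,-.07,.035],[-.11,-.07,.035],[-.11,.07,.035]])
f=lambda q:(proj(d,box2w(q,TR))-np.array([(105,223),(169,230),(157,329),(90,322)])).ravel()
r=least_squares(f,[.46,.39,-.1]); print("tray",r.x.round(4),r.fun.round(1))
for n,p in dict(tab=(-.108,0,.168),hinge=(-.09+.18,0,.05),btn=(.002,-.045,.07),piv=(.02,.035,.045),knobdn=(-.053,.035,.078),knobup=(.034,.035,.123)).items(): print(n,box2w(b,p).round(4),proj(d,box2w(b,p)).round())
uv=T([(100,165),(680,373)])
print("jar",at(d,uv[0],.1),"glue",at(d,uv[1],.17))
p,r=tool(); print(r.as_matrix().round(3))
```

```text
[ 0.5778  0.0597 -0.287 ] [[-0.7, -1.9], [2.2, -1.1], [1.0, 0.4], [-2.4, 0.1], [0.4, -0.7], [-0.7, 0.7], [-1.0, -0.6], [0.0, -2.2]]
[0.5664 0.06   0.8657] [[0.0, -0.6], [0.8, -0.6], [0.4, 0.0], [-0.8, 0.1], [1.0, 0.4], [-0.6, -1.4], [-0.3, -0.4], [-0.5, -0.0]]
tray [ 0.4644  0.3851 -0.1122] [ 1.1 -0.5 -0.5 -2.  -1.8  1.   1.2  1.4]
tab [[0.4742 0.0903 0.168 ]] [[261. 261.]]
hinge [[0.6641 0.0342 0.05  ]] [[291. 180.]]
btn [[0.567 0.016 0.07 ]] [[300. 222.]]
piv [[0.6069 0.0876 0.045 ]] [[267. 206.]]
knobdn [[0.5369 0.1083 0.078 ]] [[256. 236.]]
knobup [[0.6203 0.0837 0.123 ]] [[265. 191.]]
jar [0.65088793 0.20070816 0.1       ] glue [ 0.52387975 -0.08663381  0.17      ]
[[ 0.94   0.342 -0.   ]
 [ 0.342 -0.94   0.001]
 [-0.    -0.001 -1.   ]]
```

```bash
cat > go.py <<'E'
import sys
from h import *
# go.py x y z yaw : shares along tool axes to reach TCP goal
x,y,z,yaw=map(float,sys.argv[1:5]); p,r=tool()
m=r.as_matrix(); d=m.T@(np.array([x,y,z])-p)/.3
tx=np.arctan2(m[1,0],m[0,0]); t=-(((yaw-tx)+np.pi/2)%np.pi-np.pi/2)/(np.pi/2)
print("p",p.round(4),"yaw",tx.round(3),"shares",d.round(3),"turn",t.round(3))
E
python3 -m jog '[0.75,-0.73,0,-0.329,1,0.75,-0.73,0,-0.329,1,0.75,-0.73,0,-0.329,1,0.75,-0.73,0,-0.329,1,0.75,-0.73,0,-0.329,1]' && python3 go.py .566 .06 .25 .8657
```

```text
t: 0.92
position: [0.3673, -0.3512, 0.2425]
eef_rot: [0.0, 0.908, 0.419, 0.0]
force: [0.4, -0.6, -0.3]
grip_width: 1.0
gripper_force: 0.0
p [ 0.3673 -0.3512  0.2425] yaw 0.865 shares [ 1.473 -0.384 -0.025] turn -0.0
```

```bash
python3 -m jog '[0.98,-0.256,0,0,1,0.98,-0.256,0,0,1,0.98,-0.256,0,0,1,0.98,-0.256,0,0,1,0.98,-0.256,0,0,1]' >/dev/null && python3 go.py .566 .06 .25 .8657
```

```text
p [ 0.4996 -0.077   0.2426] yaw 0.866 shares [ 0.491 -0.127 -0.024] turn 0.0
```

```bash
python3 -m jog '[0.491,-0.127,-0.12,0,1,0.491,-0.127,-0.12,0,1,0.491,-0.127,-0.12,0,1,0.491,-0.127,-0.12,0,1,0.491,-0.127,-0.12,0,1]' >/dev/null && python3 go.py .566 .06 .164 .8657
python3 - <<'E'
from h import *
p,r=tool(); d=optics.read_camera("wrist"); T=np.array(d["tool_from_camera"])
W=np.eye(4); W[:3,:3]=r.as_matrix(); W[:3,3]=p
C=np.linalg.inv(W@T); im=d["frame"][:,:,::-1].copy()
def pj(P): return cv2.projectPoints(np.array(P,float),cv2.Rodrigues(C[:3,:3])[0],C[:3,3],d["mtx"],np.array(d["distortion"]))[0][:,0]
O=np.array([[.075,-.015,.178],[-.075,-.015,.178],[-.075,.015,.178],[.075,.015,.178]])
H=np.array([[.09,.1,.15],[.09,-.1,.15],[-.09,-.1,.15],[-.09,.1,.15]])
for b,P in(((.5664,.06,.8657),O),((.5778,.0597,-.287),H)):
    q=pj(box2w(b,P)); print(q.round()); cv2.polylines(im,[q.round().astype(int)],True,(0,255,0),1)
cv2.imwrite("pics/w1.png",im)
E
```

```text
p [0.5648 0.0566 0.278 ] yaw 0.865 shares [ 0.012 -0.004  0.38 ] turn -0.0
[[344. 109.]
 [341. 356.]
 [294. 356.]
 [289. 109.]]
[[405.   3.]
 [509. 299.]
 [273. 391.]
 [133. 134.]]
```

View pics/w1.png

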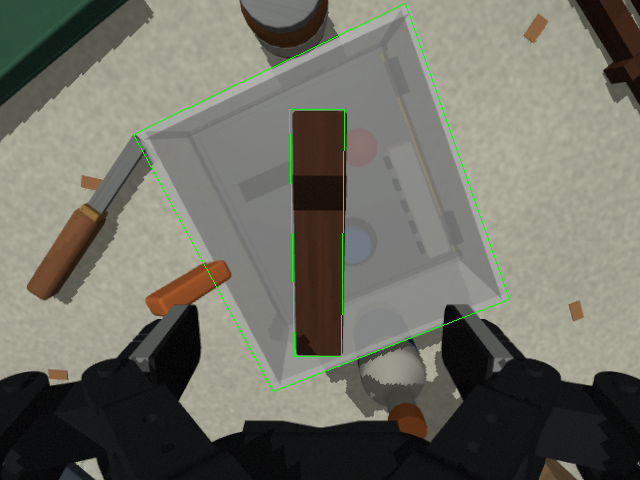

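```bash
python3 -m jog '[0.012,-0.004,0.37,0,1,0.012,-0.004,0.37,0,1,0.012,-0.004,0.37,0,1,0.012,-0.004,0.37,0,0,0.012,-0.004,0.37,0,0]' 40;  python3 -m jog '[0,0,0,0,0,0,0,0,0,0,0,0,0,0,0]' 40
```

```text
t: 2.85
position: [0.5678, 0.0609, 0.1695]
eef_rot: [0.001, 0.908, 0.419, 0.002]
force: [-0.1, -0.4, 0.1]
grip_width: 0.604
gripper_force: 0.0
t: 3.22
position: [0.5674, 0.061, 0.1689]
eef_rot: [0.0, 0.908, 0.419, 0.001]
force: [-0.1, -1.3, 7.0]
grip_width: 0.343
gripper_force: 39.7
```

```bash
python3 -m jog '[0,0,-0.15,0,0,0,0,-0.35,0,0,0,0,-0.35,0,0,0,0,-0.35,0,0]' 40;  python3 go.py .464 .385 .27 -.112
```

```text
t: 3.72
position: [0.5663, 0.0609, 0.2723]
eef_rot: [0.0, 0.908, 0.419, 0.0]
force: [-0.3, 0.0, -1.6]
grip_width: 0.341
gripper_force: 40.7
p [0.5663 0.0609 0.2723] yaw 0.866 shares [ 0.602 -0.96   0.007] turn 0.622
```

```bash
python3 -m jog '[0.602,-0.96,0,0.622,0,0.602,-0.96,0,0.622,0,0.602,-0.96,0,0.622,0,0.602,-0.96,0,0.622,0,0.602,-0.96,0,0.622,0]' 40;python3 -m jog '[0,0,0,0,0,0,0,0,0,0]';  python3 go.py .464 .385 .1 -.112
```

```text
t: 4.35
position: [0.474, 0.3523, 0.2707]
eef_rot: [0.001, 1.0, -0.027, -0.001]
force: [1.5, 1.1, -1.6]
grip_width: 0.345
gripper_force: 40.6
t: 4.6
position: [0.4747, 0.3508, 0.2708]
eef_rot: [0.001, 1.0, -0.023, -0.001]
force: [0.6, -1.5, -1.1]
grip_width: 0.341
gripper_force: 40.6
p [0.4747 0.3508 0.2708] yaw -0.045 shares [-0.04  -0.114  0.569] turn 0.043
```

```bash
python3 -m jog '[-0.04,-0.114,0.2,0.043,0,-0.04,-0.114,0.4,0.043,0,-0.04,-0.114,0.55,0.043,0,-0.04,-0.114,0.65,0.043,0,-0.04,-0.114,0.7,0.043,0]' >/dev/null;python3 -m jog '[0,0,0,0,0]';  python3 go.py .464 .385 .028 -.112
```

```text
t: 5.35
position: [0.4652, 0.3847, 0.0617]
eef_rot: [0.001, 0.998, -0.058, -0.0]
force: [0.4, 0.0, -0.7]
grip_width: 0.342
gripper_force: 40.6
p [0.4652 0.3847 0.0617] yaw -0.116 shares [-0.004 -0.001  0.112] turn -0.003
```

```bash
python3 -m jog '[0,0,0.06,0,0,0,0,0.09,0,0,0,0,0.11,0,0,0,0,0.118,0,0,0,0,0.118,0,0]'; python3 -m jog '[0,0,0,0,0]'
```

```text
t: 5.98
position: [0.4648, 0.3862, 0.0269]
eef_rot: [-0.0, 0.998, -0.057, 0.0]
force: [0.5, 0.1, -1.8]
grip_width: 0.342
gripper_force: 40.6
t: 6.1
position: [0.465, 0.3862, 0.0272]
eef_rot: [-0.0, 0.998, -0.057, 0.0]
force: [-0.3, 1.1, -1.0]
grip_width: 0.342
gripper_force: 40.6
```

```bash
python3 -m jog '[0,0,0.01,0,0,0,0,0.015,0,0,0,0,0.02,0,0]'
```

```text
t: 6.48
position: [0.4652, 0.3863, 0.0247]
eef_rot: [-0.001, 0.998, -0.058, 0.001]
force: [-12.3, -10.1, 57.8]
grip_width: 0.342
gripper_force: 48.0
```

```bash
python3 -m jog '[0,0,-0.016,0,0,0,0,-0.016,0,0.6,0,0,-0.016,0,0.6,0,0,-0.016,0,0.6]';python3 -m jog '[0,0,-0.2,0,0.6,0,0,-0.5,0,0.6,0,0,-0.75,0,0.6,0,0,-0.75,0,0.6,0,0,-0.75,0,0.6]'
python3 - <<'E'
from h import *
d=optics.read_camera("wrist");cv2.imwrite("pics/w2.png",d["frame"][:,:,::-1])
E
```

```text
t: 6.98
position: [0.4647, 0.3859, 0.0252]
eef_rot: [0.0, 0.998, -0.057, -0.0]
force: [0.1, -0.0, 0.2]
grip_width: 0.599
gripper_force: 0.0
t: 7.6
position: [0.466, 0.3871, 0.254]
eef_rot: [-0.002, 0.998, -0.058, 0.002]
force: [-0.4, 0.4, -0.7]
grip_width: 0.596
gripper_force: 0.0
```

View pics/w2.png

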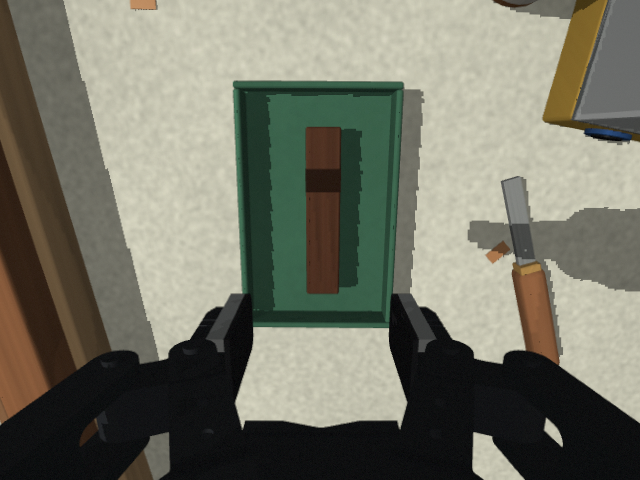

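```bash
python3 go.py .4704 .0914 .25 -.287
```

```text
p [0.4652 0.3863 0.2517] yaw -0.115 shares [0.13  0.975 0.004] turn 0.109
```

```bash
python3 -m jog '[0.13,0.975,0,0.109,1,0.13,0.975,0,0.109,1,0.13,0.975,0,0.109,1,0.13,0.975,0,0.109,1,0.13,0.975,0,0.109,1]' >/dev/null; python3 -m jog '[0,0,0,0,1]' 25; python3 go.py .4704 .0914 .164 -.287
python3 - <<'E'
from h import *
p,r=tool(); d=optics.read_camera("wrist"); T=np.array(d["tool_from_camera"])
W=np.eye(4); W[:3,:3]=r.as_matrix(); W[:3,3]=p
C=np.linalg.inv(W@T); im=d["frame"][:,:,::-1].copy()
def pj(P): return cv2.projectPoints(np.array(P,float),cv2.Rodrigues(C[:3,:3])[0],C[:3,3],d["mtx"],np.array(d["distortion"]))[0][:,0]
b=(.5778,.0597,-.287)
H=np.array([[.09,.1,.15],[.09,-.1,.15],[-.09,-.1,.15],[-.09,.1,.15]])
q=pj(box2w(b,H)); cv2.polylines(im,[q.round().astype(int)],True,(0,255,0),1)
n=.707;e=np.array([-.09,0,.15])
Tb=np.array([e+[-n*.043-n*.015*s2, s*.007, n*.043-n*.015*s2] for s,s2 in((1,1),(-1,1),(-1,-1),(1,-1))])
q=pj(box2w(b,Tb)); print(q.round()); cv2.polylines(im,[q.round().astype(int)],True,(0,255,0),1)
cv2.imwrite("pics/w3.png",im)
E
```

```text
t: 8.4
position: [0.4692, 0.0868, 0.2493]
eef_rot: [0.001, 0.989, -0.146, -0.001]
force: [0.7, 0.6, -0.7]
grip_width: 1.003
gripper_force: 0.0
p [0.4692 0.0868 0.2493] yaw -0.292 shares [-0.    -0.017  0.284] turn -0.003
[[298. 294.]
 [324. 294.]
 [324. 270.]
 [295. 270.]]
```

View pics/w3.png

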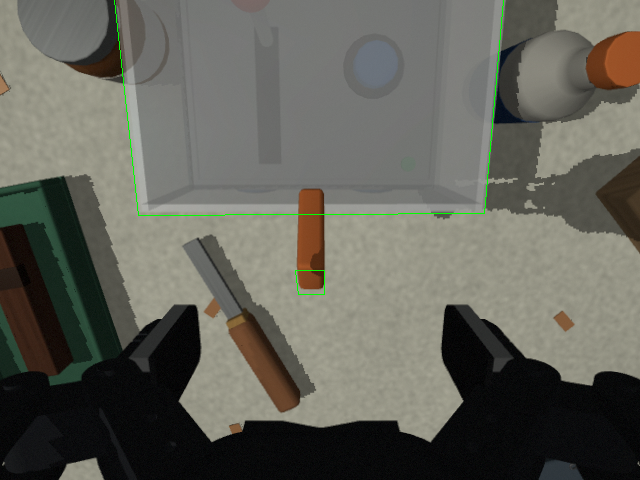

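```bash
python3 -m jog '[0,-0.016,0.18,0,1,0,-0.016,0.28,0,1,0,-0.016,0.28,0,0.3,0,-0.016,0.28,0,0,0,-0.016,0.28,0,0]' 25; python3 -m jog '[0,0,0,0,0,0,0,0,0,0,0,0,0,0,0]' 25
python3 - <<'E'
from h import *
p,r=tool(); b=(.5778,.0597,-.287); n=r.as_matrix()
# arc in tool axes
g=p+[0,0,.008]; hx=np.array([np.cos(b[2]),np.sin(b[2])])
dx=(g[:2]-np.array(b[:2]))@hx-.09; dz=g[2]-.05; rad=np.hypot(dx,dz); a0=np.arctan2(dz,-dx)
print(rad,a0)
for th in np.arange(0.1,1.31,.1):
    u=-rad*np.cos(a0+th)-dx; w=rad*np.sin(a0+th)-dz
    print(th.round(2),(n.T@np.r_[u*hx,w]/.3).round(3))
E
```

```text
t: 9.07
position: [0.4721, 0.0961, 0.1678]
eef_rot: [-0.0, 0.99, -0.142, 0.001]
force: [-0.9, -0.5, 0.5]
grip_width: 0.373
gripper_force: 0.0
t: 9.45
position: [0.4707, 0.0917, 0.1679]
eef_rot: [0.002, 0.99, -0.144, -0.0]
force: [-5.5, -14.8, 14.4]
grip_width: 0.158
gripper_force: 27.7
0.23780207481310564 0.5578925421691379
0.1 [ 0.045  0.    -0.065]
0.2 [ 0.097  0.    -0.125]
0.3 [ 0.154  0.    -0.18 ]
0.4 [ 0.217  0.    -0.229]
0.5 [ 0.284  0.    -0.271]
0.6 [ 0.355  0.    -0.306]
0.7 [ 0.429  0.    -0.334]
0.8 [ 0.505 -0.    -0.355]
0.9 [ 0.583 -0.    -0.368]
1.0 [ 0.662 -0.    -0.373]
1.1 [ 0.742 -0.001 -0.37 ]
1.2 [ 0.82  -0.001 -0.359]
1.3 [ 0.897 -0.001 -0.34 ]
```

```bash
python3 -m jog '[0.022,0,-0.033,0,0,0.045,0,-0.065,0,0,0.07,0,-0.096,0,0,0.097,0,-0.125,0,0,0.125,0,-0.153,0,0]' 25;  python3 -m jog '[0,0,0,0,0]'
```

```text
t: 10.07
position: [0.5052, 0.0814, 0.2125]
eef_rot: [0.002, 0.99, -0.144, -0.002]
force: [-5.0, -10.8, -2.5]
grip_width: 0.161
gripper_force: 24.9
t: 10.2
position: [0.5056, 0.0812, 0.2128]
eef_rot: [0.002, 0.99, -0.144, -0.002]
force: [-6.8, -11.4, 0.9]
grip_width: 0.161
gripper_force: 25.3
```

```bash
python3 -m jog '[0.06,0,-0.052,0,0,0.125,0,-0.098,0,0,0.194,0,-0.136,0,0,0.267,0,-0.168,0,0,0.342,0,-0.193,0,0]' 25;  python3 -m jog '[0,0,0,0,0]'
```

```text
t: 10.82
position: [0.6045, 0.0514, 0.2709]
eef_rot: [0.003, 0.989, -0.145, -0.001]
force: [-3.8, -10.3, -5.0]
grip_width: 0.161
gripper_force: 26.7
t: 10.95
position: [0.6061, 0.051, 0.2712]
eef_rot: [0.003, 0.989, -0.145, -0.0]
force: [-4.3, -11.9, 2.2]
grip_width: 0.161
gripper_force: 27.9
```

```bash
python3 -m jog '[0.077,0,-0.016,0,0,0.155,0,-0.025,0,0,0.235,0,-0.026,0,0,0.314,0,-0.019,0,0,0.391,0,-0.004,0,0]' 25;  python3 -m jog '[0,0,0,0,0]'; python3 -m jog '[0,0,0,0,1,0,0,0,0,1,0,0,0,0,1,0,0,0,0,1]'
```

```text
t: 11.58
position: [0.7179, 0.0173, 0.2724]
eef_rot: [0.003, 0.989, -0.145, -0.0]
force: [-5.0, -11.1, 0.8]
grip_width: 0.159
gripper_force: 29.1
t: 11.7
position: [0.7191, 0.0169, 0.2721]
eef_rot: [0.003, 0.989, -0.145, 0.001]
force: [-2.0, -11.9, 2.0]
grip_width: 0.161
gripper_force: 29.3
t: 12.2
position: [0.7183, 0.0234, 0.2719]
eef_rot: [-0.0, 0.99, -0.142, 0.0]
force: [0.1, -0.2, 0.4]
grip_width: 0.982
gripper_force: 0.0
```

```bash
python3 -m jog '[0,0,-0.2,0,0,0,0,-0.2,0,0,-0.2,0,-0.2,0,0,-0.4,0,-0.2,0,0,-0.5,0,-0.2,0,0]' 25; python3 go.py .5654 .0112 .16 1.284; python3 -c "
from h import *
print(manip.state()['joint_pos'])
d=optics.read_camera('scene');cv2.imwrite('pics/s2.png',cv2.resize(d['frame'][130:330,250:516,::-1],None,fx=3,fy=3))"
```

```text
t: 12.82
position: [0.5717, 0.0665, 0.3321]
eef_rot: [-0.0, 0.99, -0.142, -0.0]
force: [-0.1, -0.1, -0.3]
grip_width: -0.006
gripper_force: 0.0
p [0.5717 0.0665 0.3321] yaw -0.284 shares [0.032 0.183 0.573] turn -0.998
[-0.17974156  0.35863538 -0.02511572  1.56213434  0.00875728  1.22075479
 -2.06147025]
```

View pics/s2.png

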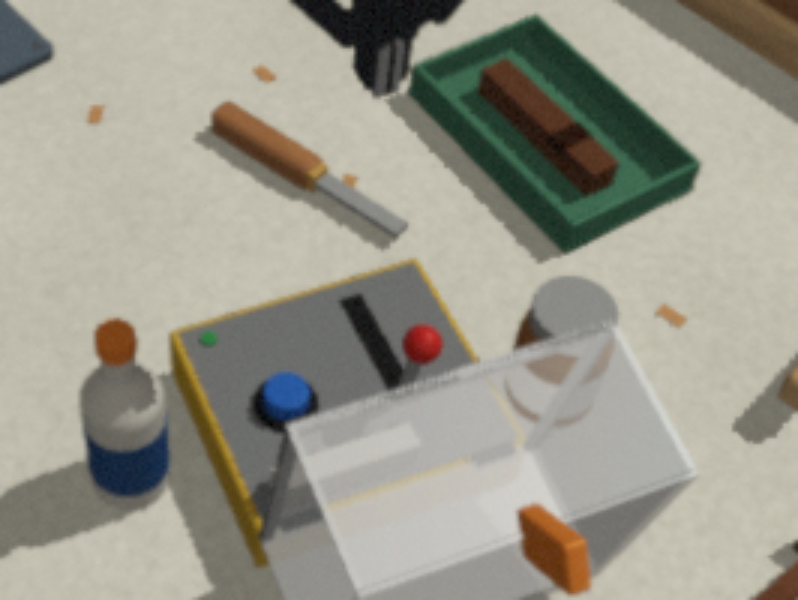

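```bash
python3 -m jog '[0.032,0.183,0.1,-0.998,0,0.032,0.183,0.1,-0.998,0,0.032,0.183,0.1,-0.998,0,0.032,0.183,0.1,-0.998,0,0.032,0.183,0.1,-0.998,0]' >/dev/null; python3 go.py .5654 .0112 .16 1.284
```

```text
p [0.5683 0.0099 0.3016] yaw 0.658 shares [-0.005 -0.009  0.472] turn -0.399
```

```bash
python3 -m jog '[0,-0.009,0,-0.399,0,0,-0.009,0.2,-0.399,0,0,-0.009,0.4,-0.399,0,0,-0.009,0.6,-0.399,0,0,-0.009,0.65,-0.399,0]' >/dev/null; python3 -m jog '[0,0,0,0,0]'; python3 go.py .5654 .0112 .072 1.284
```

```text
t: 14.25
position: [0.5668, 0.0122, 0.107]
eef_rot: [-0.0, 0.803, 0.596, -0.0]
force: [0.3, 0.8, -0.1]
grip_width: -0.005
gripper_force: 0.0
p [0.5668 0.0122 0.107 ] yaw 1.277 shares [-0.004 -0.003  0.117] turn -0.005
```

```bash
python3 -m jog '[0,0,0.07,0,0,0,0,0.095,0,0,0,0,0.107,0,0,0,0,0.113,0,0,0,0,0.113,0,0]'; python3 -m jog '[0,0,0,0,0]'
```

```text
t: 14.88
position: [0.5677, 0.0121, 0.0738]
eef_rot: [0.001, 0.803, 0.596, 0.001]
force: [2.7, -0.4, 4.9]
grip_width: -0.002
gripper_force: 2.3
t: 15.0
position: [0.5676, 0.0122, 0.0735]
eef_rot: [0.001, 0.803, 0.596, 0.001]
force: [4.5, -0.7, 3.7]
grip_width: 0.002
gripper_force: 2.3
```

Pressing with about 5 N; a touch more, hold, then release and rise.

```bash
python3 -m jog '[0,0,0.006,0,0,0,0,0.009,0,0,0,0,0.009,0,0,0,0,0.009,0,0]'; python3 -m jog '[0,0,-0.1,0,0,0,0,-0.3,0,0,0,0,-0.4,0,0,0,0,-0.5,0,0,0,0,-0.5,0,0]';python3 go.py .535 .1083 .22 -.287
python3 - <<'E'
from h import *
d=optics.read_camera('top');cv2.imwrite('pics/t2.png',cv2.resize(d['frame'][140:280,185:385,::-1],None,fx=4,fy=4,interpolation=cv2.INTER_CUBIC))
b=(.5778,.0597,-.287); print((proj(d,box2w(b,[(-.053,.035,.078),(.034,.035,.123)]))-[185,140])*4)
E
```

```text
t: 15.5
position: [0.5678, 0.0122, 0.0727]
eef_rot: [0.001, 0.803, 0.596, 0.001]
force: [-3.5, 0.2, 29.8]
grip_width: 0.0
gripper_force: 15.2
t: 16.12
position: [0.5668, 0.0121, 0.2218]
eef_rot: [0.001, 0.803, 0.596, 0.001]
force: [-0.2, 0.1, -1.2]
grip_width: 0.0
gripper_force: 0.0
p [0.5668 0.0121 0.2218] yaw 1.278 shares [ 0.276 -0.194  0.006] turn 0.996
[[282.99304071 384.19127206]
 [321.81191978 204.61648145]]
```

View pics/t2.png

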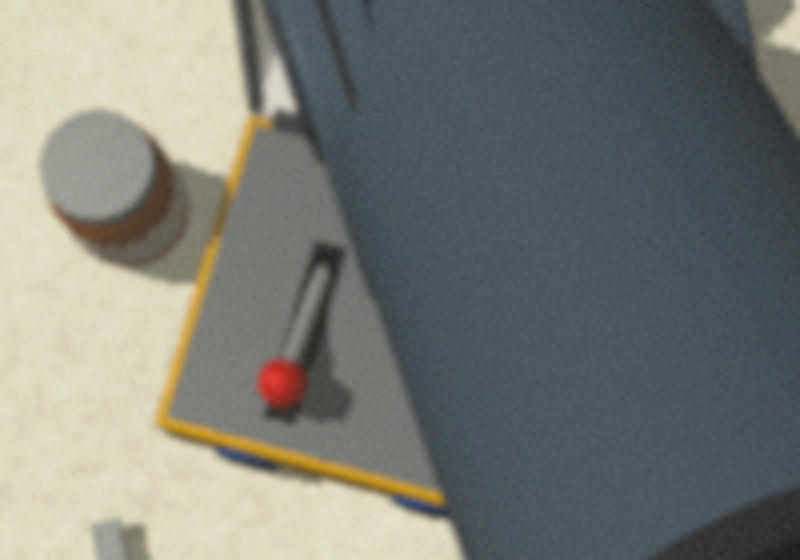

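```bash
python3 -m jog '[0.276,-0.2,0,0.996,0.7,0.276,-0.2,0,0.996,0.7,0.276,-0.2,0,0.996,0.7,0.276,-0.2,0,0.996,0.7,0.276,-0.2,0,0.996,0.7]' 20 >/dev/null; python3 go.py .5369 .1083 .16 -.287
```

```text
p [0.5317 0.1084 0.2185] yaw 0.335 shares [0.017 0.006 0.195] turn 0.396
```

```bash
python3 -m jog '[0,0,0,0.42,0.7,0,0,0,0.42,0.7,0,0,0,0.42,0.7,0,0,0,0.42,0.7,0,0,0,0.42,0.7]' >/dev/null; python3 go.py .5369 .1083 .07 -.287
```

```text
p [0.532  0.1085 0.2188] yaw -0.318 shares [ 0.017 -0.005  0.496] turn -0.02
```

```bash
python3 -m jog '[0.017,-0.005,0,-0.02,0.7,0.017,-0.005,0.2,-0.02,0.7,0.017,-0.005,0.4,-0.02,0.7,0.017,-0.005,0.49,-0.02,0.7,0.017,-0.005,0.49,-0.02,0.5]' 20; python3 -m jog '[0,0,0,0,0,0,0,0,0,0,0,0,0,0,0,0,0,0,0,0]' 20
python3 - <<'E'
from h import *
p,r=tool(); b=(.5778,.0597,-.287); n=r.as_matrix(); hx=np.array([np.cos(b[2]),np.sin(b[2])])
print((p[:2]-b[:2])@hx, p)
for a in (1.15,.95,.75,.55,.35,.15,0,-.1,-.18):
    print(a,(n.T@np.r_[hx*.08*(np.sin(1.15)-np.sin(a)),.08*(np.cos(a)-np.cos(1.15))]/.3).round(3))
E
```

```text
t: 18.05
position: [0.537, 0.108, 0.071]
eef_rot: [0.001, 0.99, -0.142, -0.002]
force: [0.5, -0.5, -0.1]
grip_width: 0.506
gripper_force: 0.0
t: 18.55
position: [0.5387, 0.1079, 0.074]
eef_rot: [0.0, 0.99, -0.143, 0.001]
force: [-1.0, -5.5, 6.0]
grip_width: 0.283
gripper_force: 20.1
-0.05111659981087288 [0.53873904 0.107932   0.07398063]
1.15 [0. 0. 0.]
0.95 [ 0.027 -0.    -0.046]
0.75 [ 0.062 -0.    -0.086]
0.55 [ 0.104 -0.    -0.118]
0.35 [ 0.152 -0.    -0.141]
0.15 [ 0.204 -0.    -0.154]
0 [ 0.244 -0.    -0.157]
-0.1 [ 0.27  -0.    -0.156]
-0.18 [ 0.291 -0.    -0.153]
```

```bash
python3 -m jog '[0.027,0,-0.046,0,0,0.062,0,-0.086,0,0,0.104,0,-0.118,0,0,0.152,0,-0.141,0,0,0.152,0,-0.141,0,0]' 20; python3 -m jog '[0.052,0,-0.013,0,0,0.092,0,-0.016,0,0,0.118,0,-0.015,0,0,0.139,0,-0.012,0,0,0.139,0,-0.012,0,0]' 20
```

```text
t: 19.18
position: [0.5823, 0.0948, 0.116]
eef_rot: [0.0, 0.99, -0.144, 0.0]
force: [-5.3, -4.0, 4.5]
grip_width: 0.284
gripper_force: 20.6
t: 19.8
position: [0.6219, 0.0829, 0.119]
eef_rot: [0.0, 0.99, -0.143, 0.0]
force: [-2.7, -5.2, 3.5]
grip_width: 0.288
gripper_force: 21.2
```

Knob is at its up position; release, rise, and check.

```bash
python3 -m jog '[0,0,0,0,0.7,0,0,0,0,0.7,0,0,0,0,0.7,0,0,0,0,0.7]'; python3 -m jog '[0,0,-0.1,0,0.7,0,0,-0.3,0,0.7,0,0,-0.4,0,0.7,-0.2,0,-0.5,0,0.7,-0.4,0,-0.5,0,0.7]'; python3 -m jog '[-0.3,0.2,0,0,0.7,-0.3,0.2,0,0,0.7,-0.3,0.4,0,0,0.7,-0.3,0.4,0,0,0.7,-0.3,0.4,0,0,0.7]'; python3 -m jog '[0,0,0,0,0.7,0,0,0,0,0.7]'; python3 -c "
from h import *
d=optics.read_camera('scene');cv2.imwrite('pics/s3.png',cv2.resize(d['frame'][130:330,250:516,::-1],None,fx=3,fy=3))"
```

```text
t: 20.3
position: [0.622, 0.0841, 0.119]
eef_rot: [-0.0, 0.99, -0.143, 0.0]
force: [-0.9, 0.3, 0.3]
grip_width: 0.698
gripper_force: 0.0
t: 20.92
position: [0.5085, 0.1178, 0.2706]
eef_rot: [-0.001, 0.99, -0.144, 0.002]
force: [-0.2, 1.9, -0.1]
grip_width: 0.705
gripper_force: 0.0
t: 21.55
position: [0.3885, 0.0279, 0.2693]
eef_rot: [-0.0, 0.99, -0.143, 0.0]
force: [0.6, 0.1, -0.3]
grip_width: 0.704
gripper_force: 0.0
t: 21.8
position: [0.3885, 0.0284, 0.2688]
eef_rot: [-0.0, 0.99, -0.142, -0.0]
force: [0.2, -0.7, 0.2]
grip_width: 0.698
gripper_force: 0.0
```

View pics/s3.png

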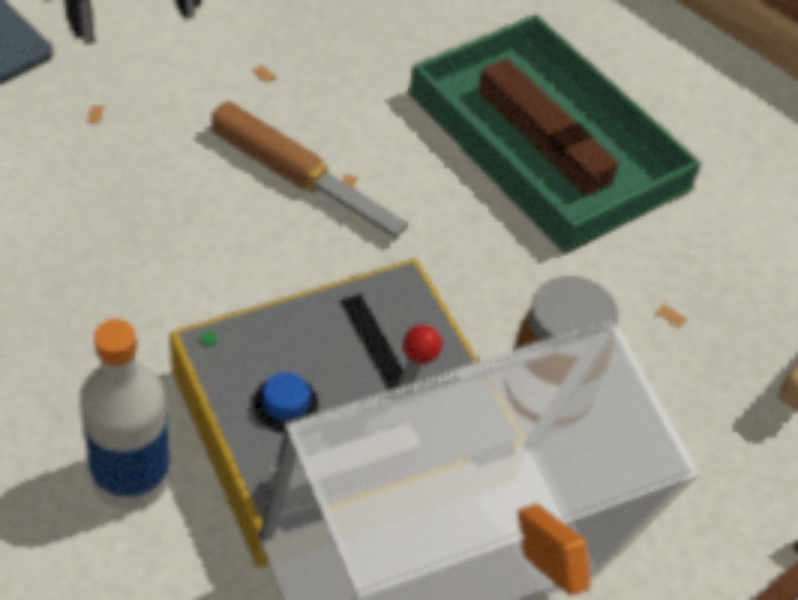

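The knob is back at (422,343) as before the press, the button is out at (287,393), the hood is open, and the offcut lies flat in the tray. Nothing else has moved.

```bash
python3 -c "
from station import workorder
print(workorder.hand_in())"
```

```text
the job is handed in; nothing more can be done
None
```

I handed the job in at about 22 s of the 72 s allowed. The last picture showed the offcut flat in the tray, the hood open on its stop, the lever up, the button out and the bystanders in view (glue, jar, chisel) unmoved; the block was outside that picture, and no verdict came back.

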